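# Load the bird feeder and screw its cover down

### The job

Drop every pressed-seed plug from the steel tray, one at a time, through the neck of the bird feeder, then swing the cover shut so that its notch slides under the raised screw head. With the screwdriver from the wooden stand, drive the screw clockwise until it is fully home, keeping the bit pushed down in the cross recess all the while, then stand the screwdriver upright in the stand again, bit down the hole. Turn the screw only with the screwdriver and only once the cover is shut, and leave the bowl, pot, funnel and scoop where they are.

Things in the scene. Friction and masses are not known exactly. Their poses are not given: they have to be found in the camera images.
- feeder: Bird feeder fixed to the bench: steel base 120 x 160 x 8 mm, clear jar (outside 80, inside 72 mm across, off-centre aluminium cone 26 mm high on its floor) narrowing to a neck, and on the neck an aluminium deck plate 80 (x) x 160 (y) x 6 mm, its top 128 mm above the origin. Origin: centre of the base's underside, on the neck's axis; z up. The screw stands at x 0, y -50 mm, the cover's pivot at x 0, y +56 mm.
- neck (a point): Centre of the neck's round mouth (44 mm across), level with the deck's top face.
- cover (a joint): Swing of the flat cover about its upright pivot, rad: 0 = shut (stop; arm towards the feeder's -y, disc over the neck, notch round the screw), growing anticlockwise from above as it swings out towards the feeder's +x; starts at 1.2 to 1.9, stop at 2.1. About 1 N at the knob moves it; it stays put. 4 mm plate, 1 mm above the deck, disc 58 mm across, reaching 120 mm from the pivot.
- cover_knob (a point): Centre of the top of the cover's upright round knob, black, 18 mm across, 30 mm tall above the 4 mm plate, 56 mm from the pivot. When shut it stands on the neck's axis, its top 163 mm above the bench.
- screw (a joint): Turn of the brass screw, rad, growing clockwise seen from above: 5.0 = fully home (hard stop, head down on the cover's lug). Starts at 0.3 to 1.8. The head sinks 1 mm per rad. It takes about 0.08 N m to turn and stays where it is left.
- screw_top (a point): Centre of the top of the brass screw's head; turns with the screw. Head 29 mm across, 8 mm tall. Cross recess 5 mm deep, open at the top and rim, both slots 7 mm wide, along this point's x and y axes; z up. Its height above the bench is 146.5 mm minus 1 mm per rad of screw.
- driver: Stubby screwdriver, 134 mm long, 120 g, standing bit down in the hole of the stand. Origin: the end of the bit, z along the shank up to the handle. Square black handle 30 x 30 mm, flats along x and y, from z 64 to 134 mm; round shank 8 mm; cross bit of two blades 16 mm wide, 3 mm thick, 8 mm tall, along x and y (in line with the handle's flats).
- stand: Fixed wooden block 70 x 70 x 72 mm with an upright through hole 24 mm across at its centre. Origin: centre of its underside. The screwdriver hangs in it with the handle's shoulder on the top face, so that its bit is 8 mm above the bench.
- tray: Fixed shallow steel tray 220 (x) x 170 (y) mm, rim 14 mm high, walls and floor 4 mm. Origin: centre of its underside.
- plug1: Pressed-seed plug, a rigid cork-brown cylinder 26 mm in diameter, 30 mm tall, 20 g. Origin: centre of its underside, z along its axis; stands upright on the tray's floor (4 mm above the bench) at the start. Four to six of the six plugs are present.
- plug2: Pressed-seed plug, a rigid cork-brown cylinder 26 mm in diameter, 30 mm tall, 20 g. Origin: centre of its underside, z along its axis; stands upright on the tray's floor (4 mm above the bench) at the start. Four to six of the six plugs are present.
- plug3: Pressed-seed plug, a rigid cork-brown cylinder 26 mm in diameter, 30 mm tall, 20 g. Origin: centre of its underside, z along its axis; stands upright on the tray's floor (4 mm above the bench) at the start. Four to six of the six plugs are present.
- plug4: Pressed-seed plug, a rigid cork-brown cylinder 26 mm in diameter, 30 mm tall, 20 g. Origin: centre of its underside, z along its axis; stands upright on the tray's floor (4 mm above the bench) at the start. Four to six of the six plugs are present.
- plug5: Pressed-seed plug, a rigid cork-brown cylinder 26 mm in diameter, 30 mm tall, 20 g. Origin: centre of its underside, z along its axis; stands upright on the tray's floor (4 mm above the bench) at the start. Four to six of the six plugs are present.
- plug6: Pressed-seed plug, a rigid cork-brown cylinder 26 mm in diameter, 30 mm tall, 20 g. Origin: centre of its underside, z along its axis; stands upright on the tray's floor (4 mm above the bench) at the start. Four to six of the six plugs are present.
- bowl: White ceramic bowl, bystander, 110 mm across, 50 mm tall. Origin: centre of its underside.
- pot: Grey plastic pot, bystander, 90 mm across, 85 mm tall. Origin: centre of its underside.
- funnel: Yellow plastic funnel standing on its wide rim, bystander, 104 mm across, 95 mm tall. Origin: centre of its underside.
- scoop: Aluminium scoop lying on the bench, bystander, 170 mm long (blade to +x, handle to -x), 30 mm tall. Origin: under the back of the blade.
Not all that is in view belongs to the job. Of the things shaped like the stand, the wooden one is meant. Of the things shaped like the driver, the black one is meant.

How it is judged:
By the outcome, as a careful person would: the job done as asked, in the order asked, and still so for the second after the job is handed in, with the robot touching nothing.
Of plug1, plug2, plug3, plug4, plug5, plug6 only 4 to 6 are there at a start; the rules pass over those that are not, and their reading is None.
At some moment in a run one of plug1, plug2, plug3, plug4, plug5, plug6 may be knocked a few centimetres aside while the robot is not near it.
It also fails if it takes over 210 s, if anything falls off the work surface, if the arm or the gripper's body presses on something with over 40 N, if the wrist force passes 120 N, or if a joint passes its speed limit or range.

### The arm

A 6-joint arm with a two-finger parallel gripper is mounted at the origin on the work surface. World frame = base frame: x ahead of the robot, y to its left, z up, the work surface at z = 0. Lengths are in m, angles in rad, forces in N, time in s.
With the tool pointing down it reaches from about 0.375 to 0.9 m from the base axis. Payload 3.1 kg.
Tool frame: the origin (TCP) lies at the very end of the fingers, on their centre line; the grasp point (between the pads) lies 19 mm behind it; z points along the fingers, y is the line along which they close (so a half turn about z gives the same grasp; the last joint's range is limited). The gripper opens to 87 mm and grips with 3 to 60 N. Pads are 19 mm wide; open, the fingers measure 117 mm over their backs; the gripper's body (75 mm by 190 mm) begins 51 mm behind the grasp point.
Start: joints at [1.145, 0.527, 1.433, -0, 1.181, -0.178], TCP at [0.153, 0.606, 0.223] pointing down, gripper open.
Joint ranges: [-3.08, 3.08], [-0.75, 2.2], [0.22, 2.44], [-1.43, 4.57], [0, 2.65], [-2.85, 2.85]. Speed limits (rad/s): [2.79, 2.79, 3.14, 3.14, 3.14, 3.14].

### API

Orientations are given as [roll, pitch, yaw] about the fixed x, y, z axes, in that order (R = Rz(yaw) Ry(pitch) Rx(roll)).
In Python, from rig import manip gives the robot as it stands.
- The arm moves only by the tool step_arm, never from a script. Its argument "rows" is a list of rows, each a list of 2 entries, a list of its own where there are three numbers: the shift along the world's x, y, z in mm, then the turn, a rotation vector about the world's x, y, z in rad. A call has 1 to 8 rows; each row shifts and turns the commanded pose from where the row before left it; what a row does not reach is not made up. A row lasts 1/8 s, in which the tool goes at most 62.5 mm and 10.7 degrees, less where a joint would pass 70% of its speed; a pose out of reach is approached as far as the arm can. A call with a gripper value outside its range is refused whole. "claw" is the closure, from 0 (fully open) to 1 (shut), set as the call begins (left out, the last holds). The fingers move at their own pace and stop on an object; "grip_force" is the grip in N (left out, the last holds). Time passes only in rows, so rows that do not move let the fingers close. It gives the time, the measured TCP pose, the force, the opening and the grip force at its end, in the units of the state.
- manip.get_obs(): the state, without advancing time (a new reading comes with each control period).
- manip.grab_frame(name): name is "side" or "top"; returns a dict with "pixels" (480x640x3 uint8, red, green, blue), "intrinsics" (3x3 intrinsics, pixels), "world_from_camera" (4x4, takes a point from camera to world coordinates). Camera axes: x right, y down, z forward; pixel columns grow to the right and rows downward; lengths in m; the calibration is good to about 2 mm. A picture is of the moment at which its call begins. There is no depth.
- manip.job_done(): hands the job in; it is judged then, once.
The state is a dict: "clock": time; "qpos": joint angles; "dq": joint speeds; "effort": joint torques, N m; "tool_pos": TCP position; "orientation": TCP orientation; "ft_force": force on the tool from outside, world axes, zero at the start; "wrist_torque": the same for the moment, N m; "opening": opening from 0.0 (shut) to 1.0 (fully open); "gripper_force": force on a finger pad.
Only numpy, scipy, OpenCV 4.12 (cv2) and the standard library are available. Lean on these libraries where they do the work, as an engineer would, in place of code of your own. Each camera call takes 0.05 s, during which the arm holds its last target. There are 200 camera calls.

## Working session

There is one attempt and no reset: what is moved stays moved. The work goes in short steps, Python scripts to look and compute and a tool call to move; the robot and the scene stay as the last step left them, time stands still between calls to the robot, and variables do not carry over. Pictures are saved under pics/ and viewed, at most 14 in all, crops included, and the job is handed in when it is done.

Besides the shell and the picture viewer there is one more tool, called after "Request:" as a command line: name --argument value ..., lists and objects as JSON in quotes. step_arm: Moves the arm, as the interface text tells. Its arguments: {"type":"object","properties":{"rows":{"type":"array"},"claw":{"type":"number"},"grip_force":{"type":"number"}},"required":["rows"]}

```bash
mkdir -p pics
cat > h.py <<'E'
import numpy as np, cv2
from rig import manip
def grab(n,fn=None):
    f=manip.grab_frame(n); im=cv2.cvtColor(np.array(f["pixels"]),cv2.COLOR_RGB2BGR)
    if fn: cv2.imwrite("pics/"+fn,im)
    return im,np.array(f["intrinsics"]),np.array(f["world_from_camera"])
def ray(K,T,u,v,z):
    d=T[:3,:3]@np.linalg.solve(K,[u,v,1.]); o=T[:3,3]
    return o+d*(z-o[2])/d[2]
def proj(K,T,p):
    q=np.linalg.inv(T)@np.append(p,1); q=K@q[:3]; return q[:2]/q[2]
E
python3 - <<'E'
from h import *
for n in("top","side"):
    im,K,T=grab(n,n+"0.png"); print(n,K.round(1).tolist(),T.round(3).tolist())
print(manip.get_obs())
E
```

```text
top [[517.9, 0.0, 311.0], [0.0, 517.9, 232.5], [0.0, 0.0, 1.0]] [[-0.022, -0.997, 0.078, 0.46], [-1.0, 0.022, -0.003, -0.011], [0.001, -0.078, -0.997, 1.167], [0.0, 0.0, 0.0, 1.0]]
side [[450.5, 0.0, 316.7], [0.0, 450.5, 236.5], [0.0, 0.0, 1.0]] [[-0.995, -0.069, 0.068, 0.495], [-0.097, 0.764, -0.637, 0.559], [-0.008, -0.641, -0.767, 0.83], [0.0, 0.0, 0.0, 1.0]]
{'clock': 0.1, 'qpos': array([ 1.14551422e+00,  5.28360975e-01,  1.43373495e+00, -1.75141104e-05,
        1.18138039e+00, -1.78502867e-01]), 'dq': array([ 0.00142509, -0.00020472, -0.00156457, -0.00097784, -0.00061291,
        0.00221443]), 'effort': array([-7.56963836e-04, -4.40987313e+01, -1.77150071e+01,  6.34406693e-02,
        5.34453650e-02, -4.80991196e-05]), 'tool_pos': array([0.15238928, 0.6054855 , 0.22168946]), 'orientation': array([-3.13973605e+00, -3.18522276e-04,  2.89481978e+00]), 'ft_force': array([ 0.64352347, -0.0134985 , -0.5551557 ]), 'wrist_torque': array([0.01529105, 0.05408457, 0.01538893]), 'gripper_force': 0.0, 'opening': 0.9980207414793254}
```

View pics/top0.png

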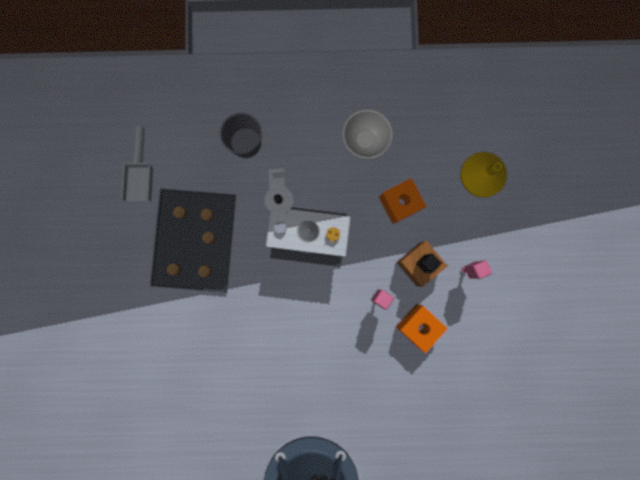

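View pics/side0.png

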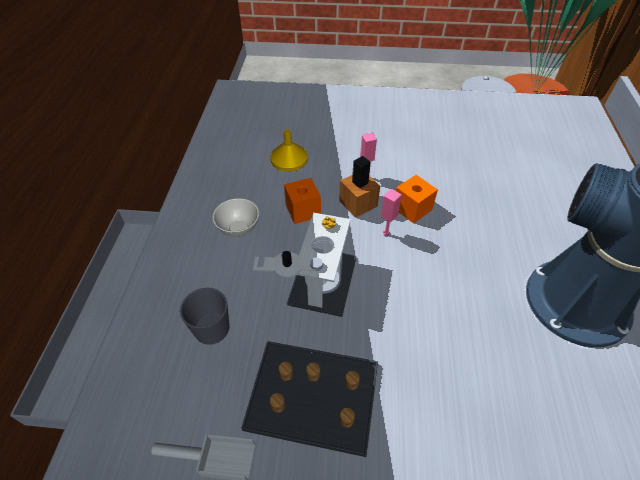

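The top view shows 5 plugs near (179,213), (206,214), (208,238), (172,270) and (204,271). The feeder deck is at (308,231), the screw at (333,234), the cover knob at (279,199), and the black driver in the wooden stand at (430,264). The side view agrees.

```bash
cat >> h.py <<'E'
def blobs(im,lo,hi,amin=20):
    m=cv2.inRange(cv2.cvtColor(im,cv2.COLOR_BGR2HSV),lo,hi)
    c,_=cv2.findContours(m,cv2.RETR_EXTERNAL,cv2.CHAIN_APPROX_NONE)
    return [x for x in c if cv2.contourArea(x)>amin]
def big(im,x0,y0,x1,y1,s,fn): cv2.imwrite("pics/"+fn,cv2.resize(im[y0:y1,x0:x1],None,fx=s,fy=s,interpolation=cv2.INTER_CUBIC))
E
python3 - <<'E'
from h import *
im,K,T=grab("top")
for p in[(179,213),(333,234),(430,264),(425,255),(308,222)]: print(p,cv2.cvtColor(im,cv2.COLOR_BGR2HSV)[p[1],p[0]])
for c in blobs(im,(8,80,40),(25,255,255),20):
    (u,v),r=cv2.minEnclosingCircle(c); print("brown",round(u,1),round(v,1),round(r,1),cv2.contourArea(c),ray(K,T,u,v,.034).round(4))
for c in blobs(im[150:350,380:480],(0,0,0),(180,255,28),50):
    rr=cv2.minAreaRect(c); u,v=rr[0];u+=380;v+=150; print("blk",rr,u,v,ray(K,T,u,v,.142).round(4))
a=cv2.resize(im[160:290,250:450],None,fx=4,fy=4,interpolation=cv2.INTER_CUBIC); cv2.imwrite("pics/c1.png",a)
E
```

```text
(179, 213) [ 18 128  80]
(333, 234) [ 21 194 159]
(430, 264) [126  32  40]
(425, 255) [16 96 40]
(308, 222) [120  13  77]
brown 421.5 327.9 24.5 1271.0 [ 0.3362 -0.2488  0.034 ]
brown 204.5 271.0 6.6 99.5 [0.4693 0.2197 0.034 ]
brown 173.4 269.5 6.6 100.0 [0.474  0.2874 0.034 ]
brown 422.0 264.0 24.1 1186.0 [ 0.4741 -0.2552  0.034 ]
brown 208.5 237.7 6.6 101.5 [0.5419 0.2106 0.034 ]
brown 332.8 234.2 7.0 127.5 [ 0.5436 -0.0621  0.034 ]
brown 206.8 215.2 6.8 102.0 [0.5916 0.2139 0.034 ]
brown 179.5 212.0 6.6 101.5 [0.6    0.2739 0.034 ]
brown 402.5 201.0 24.0 1167.5 [ 0.6136 -0.2176  0.034 ]
brown 483.2 174.2 23.3 1588.0 [ 0.6694 -0.3985  0.034 ]
brown 54.1 42.4 15.0 53.0 [0.9917 0.5561 0.034 ]
brown 91.6 36.4 9.3 46.0 [1.0038 0.4715 0.034 ]
brown 553.0 31.0 13.0 27.0 [ 0.9939 -0.5723  0.034 ]
brown 515.5 32.5 19.6 163.0 [ 0.9922 -0.4872  0.034 ]
brown 540.0 29.5 11.2 31.5 [ 0.998  -0.5431  0.034 ]
brown 140.5 38.5 44.1 902.0 [0.9964 0.3611 0.034 ]
brown 87.6 18.5 11.7 50.0 [1.0459 0.4811 0.034 ]
brown 565.6 9.2 7.6 35.5 [ 1.0446 -0.6039  0.034 ]
brown 41.5 11.5 14.6 50.0 [1.0646 0.5858 0.034 ]
brown 456.4 24.5 41.3 720.0 [ 1.0139 -0.3542  0.034 ]
brown 444.6 14.5 29.4 217.0 [ 1.0379 -0.3285  0.034 ]
brown 172.5 3.5 11.6 29.5 [1.0771 0.2887 0.034 ]
brown 147.9 5.5 8.9 22.0 [1.0736 0.3447 0.034 ]
brown 118.5 3.5 11.1 71.5 [1.0797 0.4114 0.034 ]
brown 97.4 5.4 11.7 93.5 [1.0763 0.4592 0.034 ]
brown 78.5 3.9 7.6 26.0 [1.0807 0.5022 0.034 ]
brown 64.7 8.0 8.3 22.0 [1.0718 0.5332 0.034 ]
blk ((44.054588317871094, 113.65939331054688), (16.123973846435547, 12.09298038482666), 82.40535736083984) 424.0545883178711 263.6593933105469 [ 0.4733 -0.2361  0.142 ]
```

View pics/c1.png

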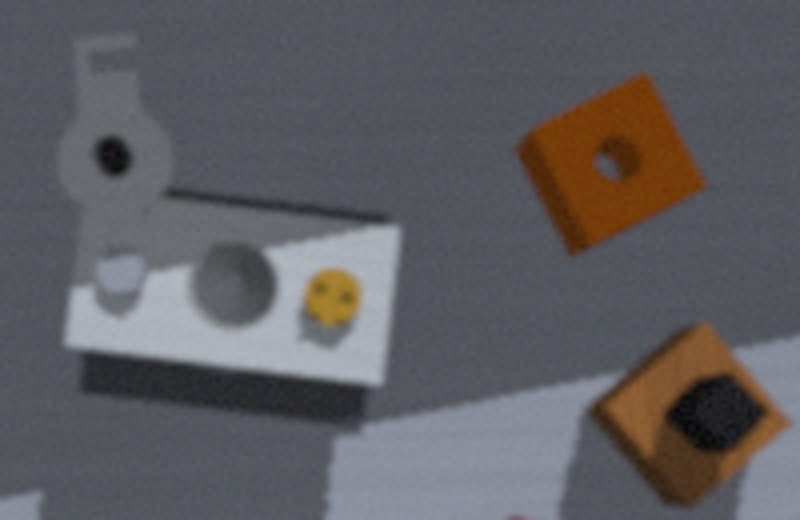

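The crop shows the neck at pixel (308.3,231), the screw at (333.2,234.2), the pivot cap at (280.5,228) and the open knob at (278.5,199). The driver's handle yaw is unclear, so I'll zoom in with higher contrast.

Run:
```python
from h import *
o=[]
for n,(x,y) in(("top",(400,240)),("side",(335,145))):
    fs=[grab(n) for _ in range(4)]; im=np.mean([f[0] for f in fs],0)/255
    np.savez("avg_"+n,im=im,K=fs[0][1],T=fs[0][2])
    a=(im[y:y+50,x:x+50]**.45*255).astype(np.uint8); o.append(cv2.resize(a,(400,400),interpolation=cv2.INTER_CUBIC))
cv2.imwrite("pics/d1.png",np.hstack(o))
d=np.load("avg_top.npz");K,T=d["K"],d["T"]
for n,u,v,z in[("neck",308.3,231,.128),("screw",333.2,234.2,.1455),("pivot",280.5,228,.14),("knob",278.5,199,.163),("cBL",266.3,246.7,.128),("cBR",345.8,256.2,.128),("cTR",350,216.5,.128)]: print(n,ray(K,T,u,v,z).round(4))
```

```text
neck [ 0.5442 -0.0088  0.128 ]
screw [ 0.5353 -0.0579  0.1455]
pivot [0.5504 0.0464 0.14  ]
knob [0.6053 0.048  0.163 ]
cBL [0.5144 0.0762 0.128 ]
cBR [ 0.4918 -0.0828  0.128 ]
cTR [ 0.5716 -0.0935  0.128 ]
```

View pics/d1.png

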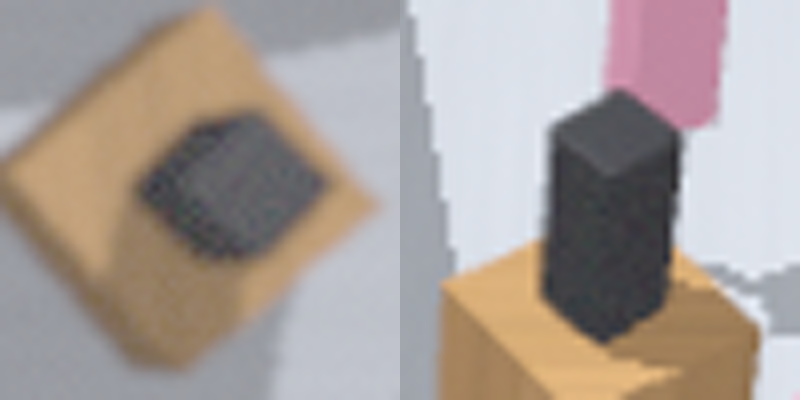

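The zoom gives the handle's top-face corners. In top pixels they are (441,262.9), (432.2,254), (430,272.7) and (421.3,262.3). In side pixels they are (362.5,156), (354,161), (370,161.6) and (361.5,167.1).

Run:
```python
from h import *
for n,s,C,z in[("top","top",[(328,183),(258,112),(170,178),(240,262)],.142),("side","side",[(620,88),(552,128),(612,177),(680,133)],.142),("standtop","top",[(212,5),(380,205),(175,352),(5,165)],.072)]:
    d=np.load(f"avg_{s}.npz");K,T=d["K"],d["T"]
    off=(400,240) if s=="top" else (335-50,145)
    P=np.array([ray(K,T,u/8+off[0],v/8+off[1],z) for u,v in C])
    print(n,P.mean(0).round(4),[(round(float(np.hypot(*e[:2])),4),round(float(np.degrees(np.arctan2(e[1],e[0]))%90),1)) for e in np.roll(P,-1,0)-P])
d=np.load("avg_side.npz");K,T=d["K"],d["T"]
im=(d["im"]*255).astype(np.uint8)
for c in blobs(im[330:450,240:390],(5,80,40),(25,255,255),30):
    x,y,w,h=cv2.boundingRect(c); print("plug side",x+240+w/2,y+330,w,h, ray(K,T,x+240+w/2,y+330+h*.33,.034).round(4))
```

```text
top [ 0.4743 -0.2501  0.142 ] [(0.0244, 42.8), (0.0274, 35.2), (0.0267, 38.0), (0.0294, 40.1)]
side [ 0.4731 -0.2467  0.142 ] [(0.0272, 45.7), (0.0266, 42.4), (0.028, 47.6), (0.0256, 44.1)]
standtop [ 0.4763 -0.2516  0.072 ] [(0.0684, 38.1), (0.067, 33.9), (0.066, 40.6), (0.0697, 36.1)]
plug side 347.5 408 15 20 [0.4732 0.2923 0.034 ]
plug side 277.5 393 15 20 [0.5977 0.278  0.034 ]
plug side 352.5 371 15 19 [0.4676 0.2248 0.034 ]
plug side 313.0 362 14 20 [0.5411 0.2151 0.034 ]
plug side 286.0 362 14 19 [0.5909 0.2191 0.034 ]
```

Five plugs, with the top and side views in agreement. The feeder neck is at (0.5435,-0.0087) with yaw -0.142, and the driver is at (0.474,-0.249) with flats at about 42°. Moving to the first plug now.

Request:
step_arm --rows '[[[45, -33, -10], [0, 0, -0.068]], [[45, -33, -10], [0, 0, -0.068]], [[45, -33, -10], [0, 0, -0.068]], [[45, -33, -10], [0, 0, -0.068]], [[45, -33, -10], [0, 0, -0.068]], [[45, -33, -10], [0, 0, -0.068]], [[45, -33, -10], [0, 0, -0.068]], [[45, -33, -10], [0, 0, -0.065]]]' --claw 0.45 --grip_force 20

```text
clock: 1.55
tool_pos: [0.5142, 0.3409, 0.1424]
orientation: [3.141, 0.0, 2.351]
ft_force: [-0.3, 0.9, 1.1]
opening: 0.551
gripper_force: 0.0
```

Request:
step_arm --rows '[[[43, -32, 0], [0, 0, 0]], [[43, -32, 0], [0, 0, 0]], [[0, 0, -40], [0, 0, 0]], [[0, 0, -40], [0, 0, 0]], [[0, 0, 0], [0, 0, 0]], [[0, 0, 0], [0, 0, 0]], [[0, 0, 0], [0, 0, 0]]]'

```text
clock: 2.42
tool_pos: [0.6001, 0.2788, 0.0648]
orientation: [3.138, 0.002, 2.354]
ft_force: [-0.1, -0.2, -0.2]
opening: 0.552
gripper_force: 0.0
```

Request:
step_arm --rows '[[[-1, -2, -25], [0, 0, 0]], [[0, 0, -25], [0, 0, 0]], [[0, 0, 0], [0, 0, 0]]]'

```text
clock: 2.8
tool_pos: [0.5969, 0.276, 0.0123]
orientation: [-3.14, -0.001, 2.354]
ft_force: [0.1, -0.1, 0.9]
opening: 0.549
gripper_force: 0.0
```

Request:
step_arm --rows '[[[0, 0, 0], [0, 0, 0]], [[0, 0, 0], [0, 0, 0]], [[0, 0, 0], [0, 0, 0]], [[0, 0, 0], [0, 0, 0]], [[0, 0, 30], [0, 0, 0]], [[0, 0, 30], [0, 0, 0]], [[0, 0, 0], [0, 0, 0]]]' --claw 1

```text
clock: 3.68
tool_pos: [0.5996, 0.2766, 0.0751]
orientation: [3.137, 0.003, 2.354]
ft_force: [-0.1, 0.8, -0.4]
opening: 0.292
gripper_force: 20.0
```

Request:
step_arm --rows '[[[0, -10, 50], [0, 0, 0]], [[-8, -35, 45], [0, 0, 0]], [[-10, -55, 0], [0, 0, 0]], [[-10, -55, 0], [0, 0, 0]], [[-10, -55, 0], [0, 0, 0]], [[-10, -50, 0], [0, 0, 0]], [[-8, -25, 0], [0, 0, 0]], [[0, 0, 0], [0, 0, 0]]]'

```text
clock: 4.68
tool_pos: [0.5405, -0.0105, 0.1664]
orientation: [-3.14, -0.002, 2.35]
ft_force: [0.5, 0.5, -0.5]
opening: 0.288
gripper_force: 20.0
```

Run:
```python
from h import *
print(manip.get_obs()["tool_pos"])
a,K,T=grab("top");b,K2,T2=grab("side")
print(proj(K,T,manip.get_obs()["tool_pos"]))
o=[cv2.resize(a[170:270,250:370],(480,400)),cv2.resize(b[190:310,260:380],(320,400))]
cv2.imwrite("pics/e1.png",np.hstack([o[0],cv2.resize(b[200:300,260:356],(320,400))]))
```

```text
[ 0.54049377 -0.0104997   0.16643804]
[308.1648794  230.83570804]
```

View pics/e1.png

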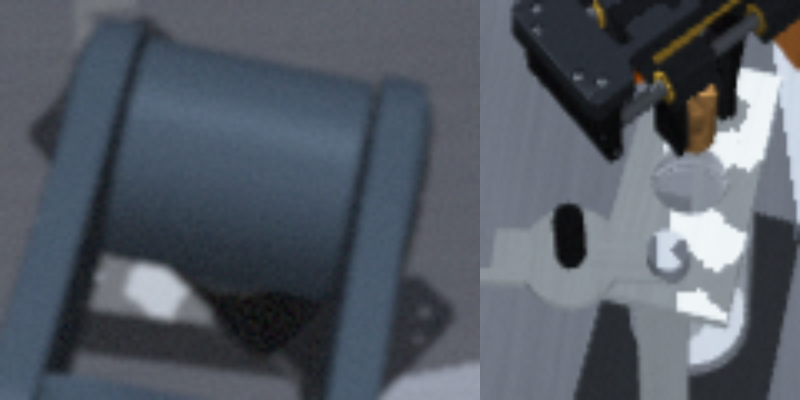

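The side view shows the plug held just above the neck and in line with it. I'll lower it and release.

Request:
step_arm --rows '[[[2, 2, -15], [0, 0, 0]], [[0, 0, -16], [0, 0, 0]], [[0, 0, 0], [0, 0, 0]], [[0, 0, 0], [0, 0, 0]]]'

```text
clock: 5.28
tool_pos: [0.5436, -0.0066, 0.1361]
orientation: [-3.141, -0.001, 2.354]
ft_force: [-0.0, 0.6, -0.9]
opening: 0.291
gripper_force: 20.0
```

Request:
step_arm --rows '[[[0, 0, 0], [0, 0, 0]], [[0, 0, 0], [0, 0, 0]], [[0, 0, 0], [0, 0, 0]], [[0, 0, 35], [0, 0, 0]], [[0, 0, 0], [0, 0, 0]]]' --claw 0.52

```text
clock: 5.9
tool_pos: [0.5456, -0.0074, 0.1739]
orientation: [3.138, 0.005, 2.354]
ft_force: [-0.3, -0.6, -0.2]
opening: 0.475
gripper_force: 0.0
```

```bash
cat >> h.py <<'E'
def plugs():
    r=[]
    for n,x,y,X,Y in(("top",140,180,245,300),("side",240,330,390,460)):
        im,K,T=grab(n)
        for c in blobs(im[y:Y,x:X],(5,80,40),(25,255,255),30):
            if n=="top":
                (u,v),_=cv2.minEnclosingCircle(c); p=ray(K,T,u+x,v+y,.034)
            else:
                a,b,w,h=cv2.boundingRect(c); p=ray(K,T,x+a+w/2,y+b+h*.33,.034)
            print(n,p[:2].round(4),cv2.contourArea(c))
E
python3 - <<'E'
from h import *
plugs(); print(manip.get_obs()["tool_pos"])
b,_,_=grab("side"); big(b,250,190,370,310,4,"f1.png")
E
```

```text
top [0.4693 0.2197] 103.5
top [0.474  0.2872] 100.5
top [0.5419 0.2106] 101.0
top [0.5931 0.2145] 101.0
side [0.4732 0.2923] 216.0
side [0.4676 0.2248] 202.0
side [0.5411 0.2151] 192.5
side [0.5909 0.2191] 196.5
[ 0.54360696 -0.00700769  0.17172446]
```

View pics/f1.png

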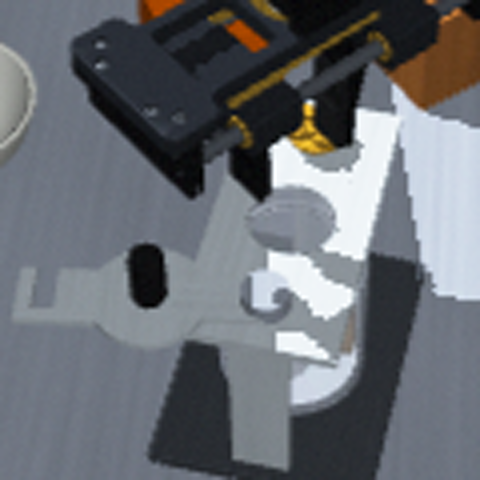

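The neck is empty and brown shows inside the jar at (350,330), so plug 1 is in. Next is the plug at (0.592,0.2165).

Request:
step_arm --rows '[[[10, 50, 0], [0, 0, 0]], [[12, 55, 0], [0, 0, 0]], [[12, 55, 0], [0, 0, 0]], [[13, 50, -30], [0, 0, 0]], [[0, 14, -50], [0, 0, 0]], [[0, 0, -45], [0, 0, 0]], [[0, 0, -33], [0, 0, 0]], [[0, 0, 0], [0, 0, 0]]]'

```text
clock: 7.05
tool_pos: [0.5871, 0.2165, 0.0096]
orientation: [-3.134, -0.005, 2.354]
ft_force: [-0.5, 0.4, 0.9]
opening: 0.482
gripper_force: 0.0
```

Request:
step_arm --rows '[[[0, 0, 0], [0, 0, 0]], [[0, 0, 0], [0, 0, 0]], [[0, 0, 0], [0, 0, 0]], [[0, 0, 0], [0, 0, 0]], [[0, 0, 40], [0, 0, 0]], [[0, 0, 50], [0, 0, 0]], [[-10, -40, 40], [0, 0, 0]], [[-12, -50, 24], [0, 0, 0]]]' --claw 1

```text
clock: 8.05
tool_pos: [0.5694, 0.1269, 0.17]
orientation: [3.139, 0.003, 2.356]
ft_force: [-0.3, -1.8, 0.4]
opening: 0.296
gripper_force: 20.0
```

Request:
step_arm --rows '[[[-10, -50, 0], [0, 0, 0]], [[-10, -50, 0], [0, 0, 0]], [[-5, -35, 0], [0, 0, 0]], [[0, 0, -10], [0, 0, 0]], [[0, 0, -25], [0, 0, 0]], [[0, 0, 0], [0, 0, 0]], [[0, 0, 0], [0, 0, 0]]]'

```text
clock: 8.93
tool_pos: [0.5438, -0.0071, 0.1327]
orientation: [3.141, -0.0, 2.355]
ft_force: [-0.6, -0.5, -1.2]
opening: 0.291
gripper_force: 20.0
```

Request:
step_arm --rows '[[[0, 0, 0], [0, 0, 0]], [[0, 0, 0], [0, 0, 0]], [[0, 0, 0], [0, 0, 0]], [[0, 0, 35], [0, 0, 0]], [[0, 0, 0], [0, 0, 0]]]' --claw 0.52

```text
clock: 9.55
tool_pos: [0.5456, -0.0084, 0.1698]
orientation: [3.138, 0.005, 2.354]
ft_force: [-0.1, 0.7, 0.2]
opening: 0.48
gripper_force: 0.0
```

Run:
```python
from h import *
plugs(); print(manip.get_obs()["tool_pos"])
```

```text
top [0.4682 0.2197] 98.0
top [0.4751 0.2872] 106.5
top [0.5423 0.2105] 102.5
side [0.4732 0.2923] 218.0
side [0.4676 0.2248] 203.0
side [0.5411 0.2144] 191.5
[ 0.54359915 -0.00797784  0.16769564]
```

Next is the plug at (0.5415,0.213), a move of dx -2, dy +221, dz -156.

Request:
step_arm --rows '[[[-2, 51, 0], [0, 0, 0]], [[0, 55, 0], [0, 0, 0]], [[0, 55, 0], [0, 0, 0]], [[0, 50, -30], [0, 0, 0]], [[0, 10, -50], [0, 0, 0]], [[0, 0, -45], [0, 0, 0]], [[0, 0, -31], [0, 0, 0]], [[0, 0, 0], [0, 0, 0]]]'

```text
clock: 10.65
tool_pos: [0.5385, 0.2124, 0.0082]
orientation: [-3.135, -0.005, 2.354]
ft_force: [-0.0, -0.1, 0.3]
opening: 0.48
gripper_force: 0.0
```

Request:
step_arm --rows '[[[0, 0, 0], [0, 0, 0]], [[0, 0, 0], [0, 0, 0]], [[0, 0, 0], [0, 0, 0]], [[0, 0, 0], [0, 0, 0]], [[0, 0, 40], [0, 0, 0]], [[0, 0, 50], [0, 0, 0]], [[0, -40, 40], [0, 0, 0]], [[0, -46, 26], [0, 0, 0]]]' --claw 1

```text
clock: 11.65
tool_pos: [0.5423, 0.1268, 0.1699]
orientation: [3.139, 0.002, 2.356]
ft_force: [-0.4, -0.1, -0.5]
opening: 0.292
gripper_force: 20.0
```

Request:
step_arm --rows '[[[2, -50, 0], [0, 0, 0]], [[0, -50, 0], [0, 0, 0]], [[0, -36, 0], [0, 0, 0]], [[0, 0, -10], [0, 0, 0]], [[0, 0, -24], [0, 0, 0]], [[0, 0, 0], [0, 0, 0]], [[0, 0, 0], [0, 0, 0]]]'

```text
clock: 12.52
tool_pos: [0.5437, -0.0081, 0.1337]
orientation: [3.142, -0.0, 2.355]
ft_force: [-0.5, 0.7, -0.6]
opening: 0.293
gripper_force: 20.0
```

Request:
step_arm --rows '[[[0, 0, 0], [0, 0, 0]], [[0, 0, 0], [0, 0, 0]], [[0, 0, 0], [0, 0, 0]], [[0, 0, 35], [0, 0, 0]], [[0, 0, 0], [0, 0, 0]]]' --claw 0.52

```text
clock: 13.15
tool_pos: [0.5456, -0.0094, 0.1708]
orientation: [3.138, 0.005, 2.354]
ft_force: [0.2, -0.3, -0.2]
opening: 0.479
gripper_force: 0.0
```

Run:
```python
from h import *
plugs(); print(manip.get_obs()["tool_pos"])
```

```text
top [0.4695 0.2208] 99.5
top [0.474  0.2874] 104.5
side [0.4732 0.2923] 219.0
side [0.4676 0.2248] 202.0
[ 0.54360797 -0.00897955  0.16868805]
```

Next is the plug at (0.4685,0.222), a move of dx -75, dy +231, dz -158.

Request:
step_arm --rows '[[[-17, 51, 0], [0, 0, 0]], [[-18, 55, 0], [0, 0, 0]], [[-18, 55, 0], [0, 0, 0]], [[-18, 50, -30], [0, 0, 0]], [[-4, 20, -50], [0, 0, 0]], [[0, 0, -45], [0, 0, 0]], [[0, 0, -32], [0, 0, 0]], [[0, 0, 0], [0, 0, 0]]]'

```text
clock: 14.25
tool_pos: [0.4658, 0.2214, 0.0087]
orientation: [-3.135, -0.004, 2.354]
ft_force: [0.4, 0.5, -0.1]
opening: 0.483
gripper_force: 0.0
```

Request:
step_arm --rows '[[[0, 0, 0], [0, 0, 0]], [[0, 0, 0], [0, 0, 0]], [[0, 0, 0], [0, 0, 0]], [[0, 0, 0], [0, 0, 0]], [[0, 0, 40], [0, 0, 0]], [[0, 0, 50], [0, 0, 0]], [[15, -40, 40], [0, 0, 0]], [[15, -46, 27], [0, 0, 0]]]' --claw 1

```text
clock: 15.25
tool_pos: [0.4995, 0.1358, 0.171]
orientation: [3.139, 0.002, 2.356]
ft_force: [1.1, 0.5, -0.8]
opening: 0.291
gripper_force: 20.0
```

Request:
step_arm --rows '[[[15, -50, 0], [0, 0, 0]], [[15, -50, 0], [0, 0, 0]], [[15, -45, 0], [0, 0, 0]], [[0, 0, -10], [0, 0, 0]], [[0, 0, -24], [0, 0, 0]], [[0, 0, 0], [0, 0, 0]], [[0, 0, 0], [0, 0, 0]]]'

```text
clock: 16.12
tool_pos: [0.5434, -0.0082, 0.1349]
orientation: [-3.142, -0.0, 2.355]
ft_force: [-0.2, 0.3, -0.9]
opening: 0.291
gripper_force: 20.0
```

Request:
step_arm --rows '[[[0, 0, 0], [0, 0, 0]], [[0, 0, 0], [0, 0, 0]], [[0, 0, 0], [0, 0, 0]], [[0, 0, 35], [0, 0, 0]], [[0, 0, 0], [0, 0, 0]]]' --claw 0.52

```text
clock: 16.75
tool_pos: [0.5456, -0.0094, 0.1718]
orientation: [3.138, 0.005, 2.354]
ft_force: [0.1, 0.3, -0.1]
opening: 0.478
gripper_force: 0.0
```

Run:
```python
from h import *
plugs(); print(manip.get_obs()["tool_pos"])
```

```text
top [0.4751 0.2872] 106.5
side [0.4732 0.2923] 217.0
[ 0.54360056 -0.00895743  0.16966699]
```

Last plug at (0.474,0.290): dx -70, dy +299, dz -150. I'll stay a little higher because of the rim.

Request:
step_arm --rows '[[[-13, 55, 0], [0, 0, 0]], [[-14, 58, 0], [0, 0, 0]], [[-14, 58, 0], [0, 0, 0]], [[-14, 58, 0], [0, 0, 0]], [[-15, 50, -30], [0, 0, 0]], [[0, 20, -50], [0, 0, 0]], [[0, 0, -40], [0, 0, 0]], [[0, 0, -30], [0, 0, 0]]]'

```text
clock: 17.85
tool_pos: [0.4716, 0.29, 0.0166]
orientation: [-3.138, -0.002, 2.355]
ft_force: [-0.7, -0.3, 0.3]
opening: 0.482
gripper_force: 0.0
```

Request:
step_arm --rows '[[[0, 0, 0], [0, 0, 0]], [[0, 0, 0], [0, 0, 0]], [[0, 0, 0], [0, 0, 0]], [[0, 0, 0], [0, 0, 0]], [[0, 0, 40], [0, 0, 0]], [[0, 0, 50], [0, 0, 0]], [[15, -40, 40], [0, 0, 0]], [[10, -55, 22], [0, 0, 0]]]' --claw 1

```text
clock: 18.85
tool_pos: [0.5007, 0.1952, 0.1749]
orientation: [3.136, 0.004, 2.357]
ft_force: [0.6, -0.3, 0.0]
opening: 0.29
gripper_force: 20.0
```

Request:
step_arm --rows '[[[12, -55, 0], [0, 0, 0]], [[12, -55, 0], [0, 0, 0]], [[12, -55, 0], [0, 0, 0]], [[9, -39, -10], [0, 0, 0]], [[0, 0, -17], [0, 0, 0]], [[0, 0, 0], [0, 0, 0]], [[0, 0, 0], [0, 0, 0]]]'

```text
clock: 19.73
tool_pos: [0.5437, -0.0086, 0.1453]
orientation: [3.141, 0.001, 2.354]
ft_force: [0.3, -0.6, -0.1]
opening: 0.288
gripper_force: 20.0
```

Request:
step_arm --rows '[[[0, 0, -6], [0, 0, 0]], [[0, 0, 0], [0, 0, 0]]]'

```text
clock: 19.98
tool_pos: [0.5434, -0.0084, 0.1385]
orientation: [-3.141, -0.0, 2.355]
ft_force: [-0.7, 0.2, -0.6]
opening: 0.285
gripper_force: 20.0
```

Request:
step_arm --rows '[[[0, 0, 0], [0, 0, 0]], [[0, 0, 0], [0, 0, 0]], [[0, 0, 0], [0, 0, 0]], [[0, 0, 50], [0, 0, 0]], [[-50, 0, 10], [0, 0, 0]], [[-50, 0, 0], [0, 0, 0]], [[-30, 0, 0], [0, 0, 0]], [[0, 0, 0], [0, 0, 0]]]' --claw 0.52

```text
clock: 20.98
tool_pos: [0.4112, -0.0084, 0.1986]
orientation: [-3.141, -0.002, 2.353]
ft_force: [0.3, -0.2, -0.2]
opening: 0.483
gripper_force: 0.0
```

Run:
```python
from h import *
plugs(); print(manip.get_obs()["tool_pos"])
a,_,_=grab("top");b,_,_=grab("side")
cv2.imwrite("pics/g1.png",np.hstack([cv2.resize(a[175:275,260:360],(400,400)),cv2.resize(b[200:300,260:360],(400,400))]))
```

```text
[ 0.41504003 -0.00936408  0.19903458]
```

View pics/g1.png

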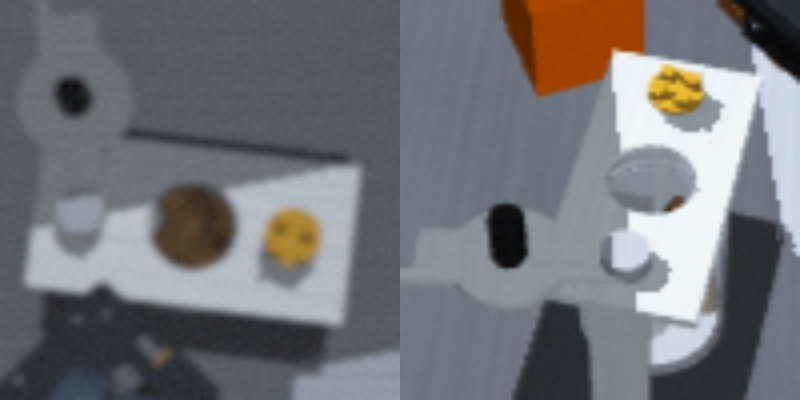

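The tray is empty, and the plugs sit below the neck: the side view shows the mouth clear, with brown only deep inside. Next I'll grasp the knob at (0.606,0.048).

Request:
step_arm --rows '[[[50, 15, 0], [0, 0, 0]], [[50, 15, 0], [0, 0, 0]], [[50, 15, 0], [0, 0, 0]], [[41, 12, 0], [0, 0, 0]], [[0, 0, 0], [0, 0, 0]], [[0, 0, -25], [0, 0, 0]], [[0, 0, -30], [0, 0, 0]], [[0, 0, 0], [0, 0, 0]]]'

```text
clock: 22.18
tool_pos: [0.6022, 0.0481, 0.141]
orientation: [-3.137, -0.005, 2.354]
ft_force: [-0.9, -0.2, -0.8]
opening: 0.482
gripper_force: 0.0
```

Request:
step_arm --rows '[[[0, 0, 0], [0, 0, 0]], [[0, 0, 0], [0, 0, 0]], [[0, 0, 0], [0, 0, 0]], [[0, 0, 0], [0, 0, 0]]]' --claw 1 --grip_force 6

```text
clock: 22.68
tool_pos: [0.6084, 0.0482, 0.1451]
orientation: [3.135, 0.006, 2.353]
ft_force: [6.1, 2.3, -1.6]
opening: 0.204
gripper_force: 6.0
```

Request:
step_arm --rows '[[[-0.4, -8.1, 0], [0, 0, 0]], [[-1.5, -8, 0], [0, 0, 0]], [[-2.7, -7.6, 0], [0, 0, 0]], [[-3.8, -7.2, 0], [0, 0, 0]], [[-4.7, -6.6, 0], [0, 0, 0]], [[-5.6, -5.8, 0], [0, 0, 0]]]'

```text
clock: 23.42
tool_pos: [0.587, 0.0042, 0.1447]
orientation: [3.14, 0.003, 2.354]
ft_force: [2.2, 1.0, 3.4]
opening: 0.202
gripper_force: 6.0
```

Request:
step_arm --rows '[[[-6.4, -4.9, 0], [0, 0, 0]], [[-7.1, -4, 0], [0, 0, 0]], [[-7.6, -2.9, 0], [0, 0, 0]], [[-7.9, -1.8, 0], [0, 0, 0]], [[-8.1, -0.6, 0], [0, 0, 0]], [[-8.1, 0.6, 0], [0, 0, 0]], [[-2, 0.4, 0], [0, 0, 0]], [[0, 0, 0], [0, 0, 0]]]'

```text
clock: 24.42
tool_pos: [0.5442, -0.0083, 0.1441]
orientation: [3.132, 0.009, 2.352]
ft_force: [12.6, 5.3, -4.3]
opening: 0.217
gripper_force: 6.0
```

Request:
step_arm --rows '[[[0, 0, 0], [0, 0, 0]], [[0, 0, 0], [0, 0, 0]], [[0, 0, 0], [0, 0, 0]], [[0, 0, 50], [0, 0, 0]], [[-50, -20, 20], [0, 0, 0]], [[-50, -40, 0], [0, 0, 0]], [[-30, -50, 0], [0, 0, 0]], [[0, 0, 0], [0, 0, 0]]]' --claw 0.6

```text
clock: 25.42
tool_pos: [0.407, -0.1195, 0.2133]
orientation: [-3.14, -0.002, 2.347]
ft_force: [0.2, -0.8, 0.2]
opening: 0.399
gripper_force: 0.0
```

Run:
```python
from h import *
o=[];print(manip.get_obs()["tool_pos"])
for n,(x,y) in(("top",(262,190)),("side",(300,190))):
    fs=[grab(n) for _ in range(4)]; im=np.mean([f[0] for f in fs],0)
    np.savez("avg_"+n,im=im/255,K=fs[0][1],T=fs[0][2])
    s=95 if n=="top" else 60
    o.append(cv2.resize(im[y:y+s,x:x+s].clip(0,255).astype(np.uint8),(400,400),interpolation=cv2.INTER_CUBIC))
c=max(blobs((np.load("avg_top.npz")["im"][200:260,310:360]*255).astype(np.uint8),(14,90,60),(32,255,255)),key=cv2.contourArea)
(u,v),r=cv2.minEnclosingCircle(c); d=np.load("avg_top.npz"); print(u+310,v+200,r,ray(d["K"],d["T"],u+310,v+200,.1455))
cv2.imwrite("pics/i1.png",np.hstack(o))
```

```text
[ 0.40696659 -0.11947578  0.21326666]
332.6578941345215 233.8684196472168 6.753471374511719 [ 0.53598175 -0.05683461  0.1455    ]
```

View pics/i1.png

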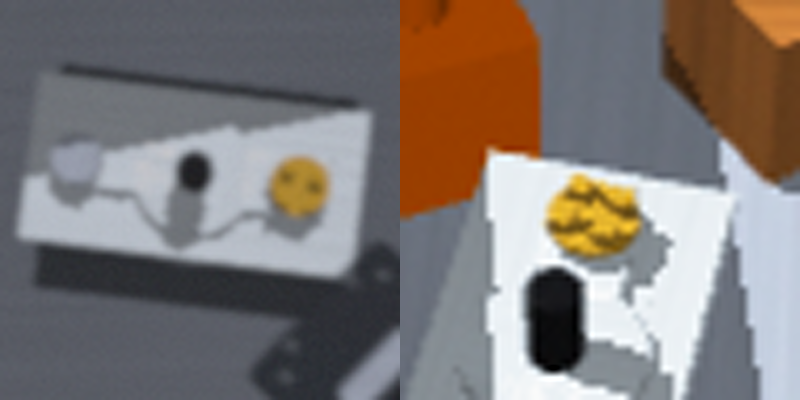

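The cover is shut: the knob is on the neck axis at top pixel (308,231), with the screw at (332.7,233.9). Next I'll rectify the screw head from both views to read the slot angle.

Run:
```python
from h import *
o=[]
for n in("side","top"):
    fs=[grab(n) for _ in range(8)]; im=np.mean([f[0] for f in fs],0).astype(np.float32); K,T=fs[0][1:]
    c0=np.array([.5363,-.0577,.1453]); h=.02
    src=np.float32([proj(K,T,c0+[a*h,b*h,0]) for a,b in[(1,1),(1,-1),(-1,-1),(-1,1)]])
    H=cv2.getPerspectiveTransform(src,np.float32([[0,0],[400,0],[400,400],[0,400]]))
    w=cv2.warpPerspective(im,H,(400,400),flags=cv2.INTER_CUBIC); o.append(w.clip(0,255).astype(np.uint8))
    g=cv2.GaussianBlur(w[...,1],(0,0),6); pr=[]
    th=np.radians(np.arange(0,360,10)) # image angle -> up=+x, left=+y ; th world from +x toward +y
    p=[np.mean([g[int(200-r*np.cos(t)),int(200-r*np.sin(t))] for r in range(70,125,5)]) for t in th]
    print(n,np.round(p).astype(int)); print("mod90",np.round(np.mean(np.reshape(p,(4,9)),0)))
cv2.imwrite("pics/j1.png",np.hstack(o))
```

```text
side [174 175 182 184 183 172 144 126 131 135 161 181 183 181 154 104 100 137
 169 184 190 201 218 230 227 223 227 225 216 207 200 207 212 207 198 185]
mod90 [176. 184. 190. 192. 197. 192. 171. 162. 170.]
top [137 136 135 130 121 111 109 114 122 129 132 134 134 131 130 132 135 134
 130 129 131 133 134 134 129 122 119 122 127 132 135 136 137 138 139 138]
mod90 [130. 131. 133. 133. 131. 128. 127. 127. 128.]
```

View pics/j1.png

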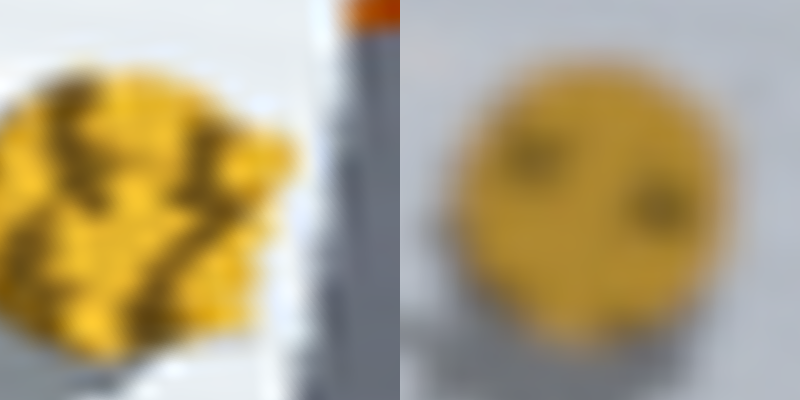

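Two readings put the slots at about 68° mod 90: the top view's dark shadow dots lie on a line at about 67°, and the side view gives about 70°. The fit is loose at ±14°. Next I'll pick up the driver.

Request:
step_arm --rows '[[[22, -43, 0], [0, 0, -0.02]], [[22, -43, 0], [0, 0, -0.02]], [[23, -43, 0], [0, 0, -0.01]], [[0, 0, -20], [0, 0, 0]], [[0, 0, 0], [0, 0, 0]], [[0, 0, 0], [0, 0, 0]]]' --claw 0.25 --grip_force 10

```text
clock: 27.38
tool_pos: [0.4767, -0.246, 0.1937]
orientation: [-3.142, -0.001, 2.304]
ft_force: [-0.0, 0.5, 0.0]
opening: 0.747
gripper_force: 0.0
```

Run:
```python
from h import *
s=manip.get_obs();print(s["tool_pos"],s["orientation"],s["opening"],s["qpos"])
b,K,T=grab("side"); print(proj(K,T,s["tool_pos"]))
big(b,310,80,420,190,5,"k1.png")
```

```text
[ 0.47668816 -0.24600549  0.19372657] [-3.14153847e+00 -5.63600687e-04  2.30416099e+00] 0.7472842169498437 [-6.84873107e-01  4.47143635e-01  1.68536973e+00  3.79138216e-05
  1.00964458e+00 -1.41825797e+00]
[361.98315465 143.58031056]
```

View pics/k1.png

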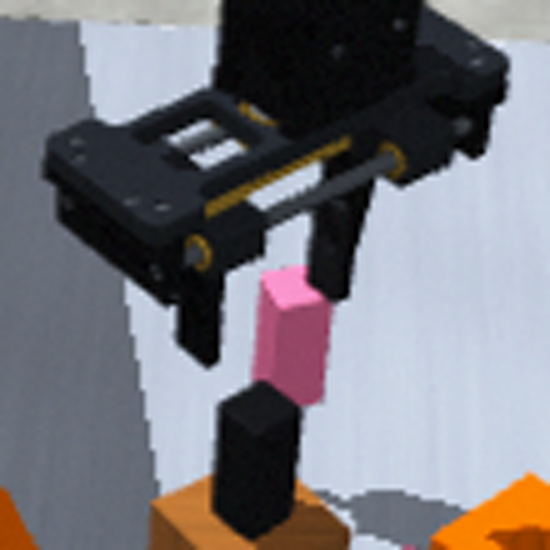

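The handle is centred under the open fingers in the side view: handle at x≈362, TCP projecting to x=362. Descending to grasp.

Request:
step_arm --rows '[[[-1, -1, -30], [0, 0, 0]], [[0, 0, -35], [0, 0, 0]], [[0, 0, -33], [0, 0, 0]], [[0, 0, 0], [0, 0, 0]], [[0, 0, 0], [0, 0, 0]]]'

```text
clock: 28.05
tool_pos: [0.4768, -0.2479, 0.0969]
orientation: [3.141, 0.002, 2.304]
ft_force: [0.4, -0.1, -0.3]
opening: 0.752
gripper_force: 0.0
```

Request:
step_arm --rows '[[[0, 0, 0], [0, 0, 0]], [[0, 0, 0], [0, 0, 0]], [[0, 0, 0], [0, 0, 0]], [[0, 0, 0], [0, 0, 0]], [[0, 0, 0], [0, 0, 0]], [[0, 0, 0], [0, 0, 0]]]' --claw 1

```text
clock: 28.8
tool_pos: [0.4758, -0.2476, 0.0957]
orientation: [-3.141, -0.0, 2.304]
ft_force: [-1.3, 0.0, 2.0]
opening: 0.346
gripper_force: 10.0
```

Request:
step_arm --rows '[[[0, 0, 0], [0, 0, 0]], [[0, 0, 0], [0, 0, 0]], [[0, 0, 30], [0, 0, 0]], [[0, 0, 50], [0, 0, 0]], [[0, 0, 50], [0, 0, 0]], [[0, 0, 45], [0, 0, 0]], [[0, 0, 0], [0, 0, 0]], [[0, 0, 0], [0, 0, 0]]]' --grip_force 55

```text
clock: 29.8
tool_pos: [0.4753, -0.2467, 0.2693]
orientation: [3.142, -0.002, 2.304]
ft_force: [-0.3, -0.7, -1.5]
opening: 0.34
gripper_force: 55.0
```

Run:
```python
from h import *
s=manip.get_obs();print(s["tool_pos"],s["orientation"],s["opening"],s["ft_force"])
d=np.array([0,0,.0877])
for n in("side","top"):
    b,K,T=grab(n); print(proj(K,T,s["tool_pos"]-d))
    if n=="side": big(b,310,60,420,190,4,"l1.png")
```

```text
[ 0.4752718  -0.24668039  0.26927111] [ 3.14158094e+00 -2.43451601e-03  2.30377207e+00] 0.33978378470472775 [-0.29562283 -0.72208693 -1.53756941]
[362.249679   147.76153369]
[434.15125625 262.09705293]
```

View pics/l1.png

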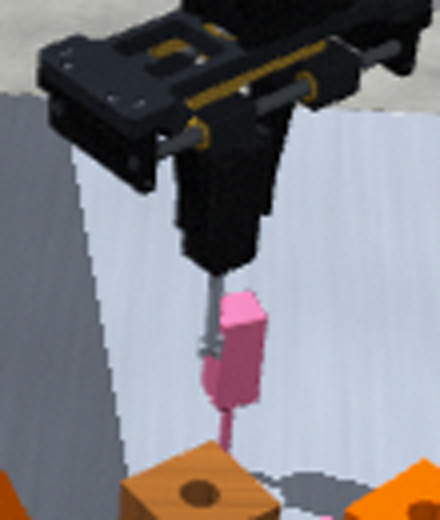

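The bit sits at side pixel (362.7,147.5), which matches forward kinematics to within 0.5 px, so the driver is straight in the grip. Correcting both views for their bias at the driver puts the screw at about (0.5375,-0.0537). I'll move above it while turning to yaw ≈4.08.

Request:
step_arm --rows '[[[8, 25, 0], [0, 0, 0.178]], [[9, 28, 0], [0, 0, 0.178]], [[9, 28, 0], [0, 0, 0.178]], [[9, 28, 0], [0, 0, 0.178]], [[9, 28, 0], [0, 0, 0.178]], [[9, 28, 0], [0, 0, 0.178]], [[9, 28, 0], [0, 0, 0.178]], [[0, 0, 0], [0, 0, 0.178]]]'

```text
clock: 30.9
tool_pos: [0.5373, -0.0522, 0.2684]
orientation: [3.138, -0.002, -2.547]
ft_force: [0.2, -1.0, -0.4]
opening: 0.341
gripper_force: 55.0
```

Request:
step_arm --rows '[[[0, 0, 0], [0, 0, 0.176]], [[0, 0, 0], [0, 0, 0.176]], [[0, 0, 0], [0, 0, 0]], [[0, 0, -12], [0, 0, 0]], [[0, 0, 0], [0, 0, 0]], [[0, 0, 0], [0, 0, 0]]]'

```text
clock: 31.65
tool_pos: [0.5378, -0.0545, 0.2581]
orientation: [3.141, -0.0, -2.204]
ft_force: [0.1, -0.0, -3.2]
opening: 0.341
gripper_force: 55.0
```

Run:
```python
from h import *
s=manip.get_obs();print(s["tool_pos"],s["orientation"],s["opening"],s["qpos"])
bit=s["tool_pos"]-[0,0,.0877]
im=np.mean([grab("side")[0] for _ in range(5)],0).astype(np.uint8); _,K,T=grab("side"); print(proj(K,T,bit))
print(proj(K,T,[.5375,-.0537,.1455]))
big(im,300,190,360,240,12,"m1.png")
```

```text
[ 0.53776847 -0.05447189  0.25811348] [ 3.14079807e+00 -2.31111620e-04 -2.20416209e+00] 0.3411165448692243 [-3.07797659e-01  3.71741522e-01  1.60169319e+00  3.82180371e-05
  1.16898470e+00 -2.81603942e+00]
[327.41147947 211.92678461]
[327.38310511 220.55951751]
```

View pics/m1.png

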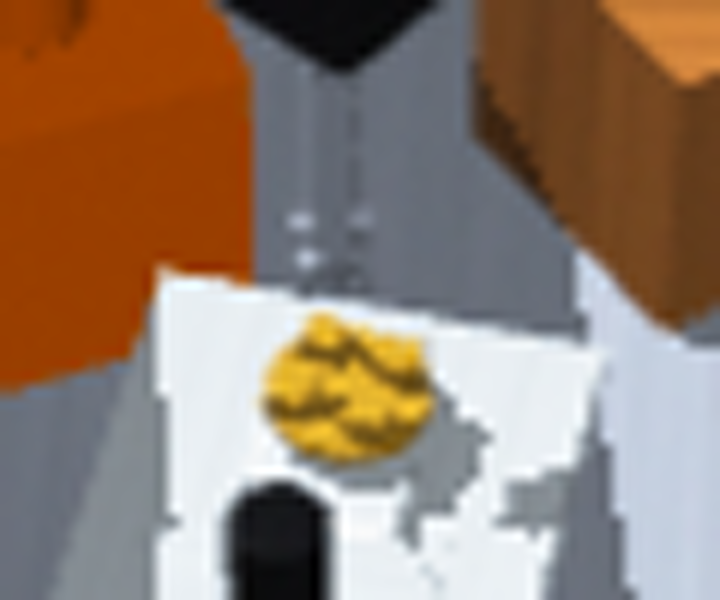

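The bit hovers slightly left of the head's centre: the bit is at crop x≈331 and the head's centre at ≈349. The present yaw (234°) is too far from the slots (about 70° mod 90), and more turn would exceed joint 6's range, so I'll use 160°. I'll measure the head offset numerically.

Request:
step_arm --rows '[[[0, 0, 0], [0, 0, -0.18]], [[0, 0, 0], [0, 0, -0.18]], [[0, 0, 0], [0, 0, -0.18]], [[0, 0, 0], [0, 0, -0.18]], [[0, 0, 0], [0, 0, -0.18]], [[0, 0, 0], [0, 0, -0.18]], [[0, 0, 0], [0, 0, -0.18]], [[0, 0, 0], [0, 0, 0]]]'

```text
clock: 32.95
tool_pos: [0.538, -0.0545, 0.2587]
orientation: [-3.142, 0.0, 2.822]
ft_force: [0.1, 0.1, -1.1]
opening: 0.337
gripper_force: 55.0
```

Run:
```python
from h import *
s=manip.get_obs();print(s["tool_pos"],s["orientation"],s["qpos"][5])
fs=[grab("side") for _ in range(6)];K,T=fs[0][1:]
im=np.mean([f[0] for f in fs],0).astype(np.uint8)
x,y,X,Y=312,205,345,236
m=cv2.inRange(cv2.cvtColor(im[y:Y,x:X],cv2.COLOR_BGR2HSV),(15,110,40),(32,255,255))
r,c=np.nonzero(m); print("head u",c.min()+x,c.max()+x+1,"v",r.min()+y,r.max()+y+1,"mean",c.mean()+x+.5,r.mean()+y+.5)
# prediction of head silhouette for guesses
a=np.linspace(0,2*np.pi,60)
for cx,cy in[(.5375,-.0537),(.535,-.0537),(.535,-.051)]:
    P=np.array([proj(K,T,[cx+.0145*np.cos(t),cy+.0145*np.sin(t),z]) for t in a for z in(.1455,.1375)])
    print(cx,cy,P.min(0).round(1),P.max(0).round(1))
```

```text
[ 0.53800513 -0.0545166   0.25872583] [-3.14155835e+00  3.96793299e-04  2.82188221e+00] -1.5587691291345402
head u 322 336 v 216 229 mean 328.996062992126 222.5551181102362
0.5375 -0.0537 [320.3 215.3] [334.5 228.5]
0.535 -0.0537 [321.5 215.4] [335.7 228.6]
0.535 -0.051 [321.4 216.4] [335.6 229.6]
```

Correction: dx -3, dy +2. Descending gently now.

Request:
step_arm --rows '[[[-3, 2, 0], [0, 0, 0]], [[0, 0, -10], [0, 0, 0]], [[0, 0, -10], [0, 0, 0]], [[0, 0, 0], [0, 0, 0]], [[0, 0, 0], [0, 0, 0]]]'

```text
clock: 33.88
tool_pos: [0.535, -0.0525, 0.2384]
orientation: [-3.142, -0.0, 2.82]
ft_force: [0.6, -0.6, -0.8]
opening: 0.341
gripper_force: 55.0
```

Request:
step_arm --rows '[[[0, 0, -2], [0, 0, 0]], [[0, 0, -2], [0, 0, 0]], [[0, 0, -2], [0, 0, 0]], [[0, 0, 0], [0, 0, 0]], [[0, 0, 0], [0, 0, 0]]]'

```text
clock: 34.5
tool_pos: [0.5349, -0.0525, 0.2326]
orientation: [-3.142, -0.0, 2.82]
ft_force: [0.6, 0.3, -1.3]
opening: 0.341
gripper_force: 55.0
```

Request:
step_arm --rows '[[[0, 0, -2], [0, 0, 0]], [[0, 0, -1], [0, 0, 0]], [[0, 0, 0], [0, 0, 0]], [[0, 0, 0], [0, 0, 0]]]'

```text
clock: 35.0
tool_pos: [0.5349, -0.053, 0.2294]
orientation: [-3.141, 0.0, 2.82]
ft_force: [-0.2, -2.1, -0.8]
opening: 0.343
gripper_force: 55.0
```

Request:
step_arm --rows '[[[0, 0, -1], [0, 0, 0]], [[0, 0, -1], [0, 0, 0]], [[0, 0, 0], [0, 0, 0]], [[0, 0, 0], [0, 0, 0]]]'

```text
clock: 35.5
tool_pos: [0.5349, -0.0529, 0.2275]
orientation: [-3.141, 0.0, 2.82]
ft_force: [-0.6, -4.2, 0.2]
opening: 0.345
gripper_force: 55.0
```

The bit is now below the head's top and in the recess, with a light -y side force. I'll ease y by -1 and press on.

Request:
step_arm --rows '[[[0, -1, -1], [0, 0, 0]], [[0, 0, -1], [0, 0, 0]], [[0, 0, 0], [0, 0, 0]], [[0, 0, 0], [0, 0, 0]]]'

```text
clock: 36.0
tool_pos: [0.5349, -0.0531, 0.2271]
orientation: [3.141, 0.0, 2.82]
ft_force: [-3.5, -1.3, 9.6]
opening: 0.342
gripper_force: 55.0
```

The bit is bottomed in the recess at 9.6 N down, with the screw at about 1.5–1.8 rad. Turning clockwise, sinking 1 mm per rad.

Request:
step_arm --rows '[[[0, 0, 0], [0, 0, -0.1]], [[0, 0, -0.1], [0, 0, -0.1]], [[0, 0, -0.1], [0, 0, -0.1]], [[0, 0, -0.1], [0, 0, -0.1]], [[0, 0, -0.1], [0, 0, -0.1]], [[0, 0, -0.1], [0, 0, -0.1]]]'

```text
clock: 36.75
tool_pos: [0.5355, -0.0532, 0.2266]
orientation: [3.14, 0.001, 2.217]
ft_force: [-3.5, -0.9, 8.3]
opening: 0.34
gripper_force: 55.0
```

Run:
```python
from h import *
s=manip.get_obs()
for k in("tool_pos","orientation","ft_force","wrist_torque"):print(k,s[k].round(4))
```

```text
tool_pos [ 0.5355 -0.0532  0.2266]
orientation [3.1399e+00 1.0000e-03 2.2166e+00]
ft_force [-3.486  -0.9476  8.3475]
wrist_torque [-0.5488  0.6447  0.0528]
```

Request:
step_arm --rows '[[[-0.4, 0, -0.2], [0, 0, -0.13]], [[0, 0, -0.13], [0, 0, -0.13]], [[0, 0, -0.13], [0, 0, -0.13]], [[0, 0, -0.13], [0, 0, -0.13]], [[0, 0, -0.13], [0, 0, -0.13]], [[0, 0, -0.13], [0, 0, -0.13]], [[0, 0, -0.13], [0, 0, -0.13]], [[0, 0, -0.13], [0, 0, -0.13]]]'

```text
clock: 37.75
tool_pos: [0.5368, -0.0538, 0.2258]
orientation: [3.136, -0.001, 1.176]
ft_force: [0.0, -3.4, 7.0]
opening: 0.347
gripper_force: 55.0
```

Run:
```python
from h import *
s=manip.get_obs()
for k in("tool_pos","orientation","ft_force","wrist_torque","qpos"):print(k,s[k].round(4))
```

```text
tool_pos [ 0.5368 -0.0538  0.2258]
orientation [ 3.1357e+00 -1.4000e-03  1.1756e+00]
ft_force [ 0.0461 -3.3657  6.9866]
wrist_torque [-0.8149  0.0695  0.059 ]
qpos [-3.0760e-01  4.0620e-01  1.6482e+00  1.0000e-03  1.0812e+00  8.7100e-02]
```

Request:
step_arm --rows '[[[0, -0.3, -0.3], [0, 0, -0.13]], [[0, 0, -0.15], [0, 0, -0.13]], [[0, 0, -0.15], [0, 0, -0.13]], [[0, 0, -0.15], [0, 0, -0.13]], [[0, 0, -0.15], [0, 0, -0.13]], [[0, 0, -0.15], [0, 0, -0.13]], [[0, 0, -0.15], [0, 0, -0.13]], [[0, 0, -0.15], [0, 0, -0.13]]]'

```text
clock: 38.75
tool_pos: [0.537, -0.0551, 0.2248]
orientation: [3.138, -0.006, 0.136]
ft_force: [-0.5, -4.0, 7.2]
opening: 0.344
gripper_force: 55.0
```

Run:
```python
from h import *
s=manip.get_obs()
for k in("tool_pos","orientation","ft_force","wrist_torque","qpos"):print(k,s[k].round(4))
```

```text
tool_pos [ 0.537  -0.0551  0.2248]
orientation [ 3.1375 -0.0061  0.1361]
ft_force [-0.4522 -4.0382  7.189 ]
wrist_torque [-1.2422  0.2031  0.0676]
qpos [-3.0870e-01  4.0760e-01  1.6490e+00 -1.2000e-03  1.0777e+00  1.1266e+00]
```

Request:
step_arm --rows '[[[0, -0.3, -0.2], [0, 0, -0.1]], [[0, 0, -0.12], [0, 0, -0.1]], [[0, 0, -0.12], [0, 0, -0.1]], [[0, 0, -0.12], [0, 0, -0.1]], [[0, 0, -0.12], [0, 0, -0.1]]]'

```text
clock: 39.38
tool_pos: [0.5369, -0.0557, 0.2242]
orientation: [3.14, -0.007, -0.363]
ft_force: [-0.6, -4.9, 8.9]
opening: 0.338
gripper_force: 55.0
```

```bash
cat > st.py <<'E'
from h import *
s=manip.get_obs()
for k in("tool_pos","orientation","ft_force","wrist_torque","qpos"):print(k,s[k].round(4))
E
python3 st.py
```

```text
tool_pos [ 0.5369 -0.0557  0.2242]
orientation [ 3.1402 -0.0072 -0.3628]
ft_force [-0.6405 -4.8545  8.9048]
wrist_torque [-1.3995  0.4407  0.0165]
qpos [-0.3094  0.4083  1.6497 -0.002   1.0765  1.6251]
```

Request:
step_arm --rows '[[[0, -0.3, -0.12], [0, 0, -0.08]], [[0, 0, -0.1], [0, 0, -0.08]], [[0, 0, -0.1], [0, 0, -0.08]], [[0, 0, -0.1], [0, 0, -0.08]]]'

```text
clock: 39.88
tool_pos: [0.5367, -0.056, 0.2239]
orientation: [-3.141, -0.007, -0.682]
ft_force: [-1.7, -5.7, 9.9]
opening: 0.341
gripper_force: 55.0
```

```bash
python3 st.py
```

```text
tool_pos [ 0.5367 -0.056   0.2239]
orientation [-3.141  -0.007  -0.6821]
ft_force [-1.694  -5.6983  9.8813]
wrist_torque [-1.3045  0.5232  0.1319]
qpos [-0.3101  0.4087  1.6501 -0.0023  1.076   1.9439]
```

Request:
step_arm --rows '[[[0, 0, -0.1], [0, 0, -0.07]], [[0, 0, -0.1], [0, 0, -0.07]], [[0, 0, -0.05], [0, 0, -0.07]]]'

```text
clock: 40.25
tool_pos: [0.5365, -0.0561, 0.2238]
orientation: [-3.14, -0.007, -0.89]
ft_force: [-1.7, -5.4, 10.5]
opening: 0.344
gripper_force: 55.1
```

```bash
python3 st.py
```

```text
tool_pos [ 0.5365 -0.0561  0.2238]
orientation [-3.1402 -0.0067 -0.89  ]
ft_force [-1.685  -5.3502 10.489 ]
wrist_torque [-1.3146  0.7279  0.5441]
qpos [-0.3099  0.4087  1.6504 -0.0028  1.0761  2.1522]
```

The wrist torque jumped to 0.54 N m and z has stopped dropping after 3.3 mm, so the screw is home. I'll unwind slightly within the slack and lift straight out.

Request:
step_arm --rows '[[[0, -0.5, 0], [0, 0, 0.07]], [[0, 0, 2], [0, 0, 0.03]], [[0, 0, 5], [0, 0, 0]], [[0, 0, 15], [0, 0, 0]], [[0, 0, 30], [0, 0, 0]], [[0, 0, 10], [0, 0, 0]], [[0, 0, 0], [0, 0, 0]]]'

```text
clock: 41.12
tool_pos: [0.5347, -0.0542, 0.2838]
orientation: [-3.14, -0.0, -0.79]
ft_force: [-0.1, -0.1, -1.9]
opening: 0.34
gripper_force: 55.0
```

```bash
python3 st.py
python3 - <<'E'
from h import *
s=manip.get_obs(); o=[]
for n,(x,y,X,Y) in(("side",(295,140,355,240)),("top",(300,200,360,260))):
    fs=[grab(n) for _ in range(4)]; im=np.mean([f[0] for f in fs],0).astype(np.uint8)
    print(proj(*fs[0][1:],s["tool_pos"]-[0,0,.0877])); o.append(cv2.resize(im[y:Y,x:X],None,fx=590/(Y-y),fy=590/(Y-y),interpolation=cv2.INTER_CUBIC))
cv2.imwrite("pics/n1.png",o[0])
E
```

```text
tool_pos [ 0.5347 -0.0542  0.2838]
orientation [-3.1401e+00 -3.0000e-04 -7.9010e-01]
ft_force [-0.1405 -0.1295 -1.9225]
wrist_torque [-0.0263  0.2066  0.0104]
qpos [-3.0980e-01  3.3840e-01  1.5766e+00  1.3000e-03  1.2256e+00  2.0506e+00]
[329.13184691 203.14785935]
[332.43805838 232.57212599]
```

View pics/n1.png

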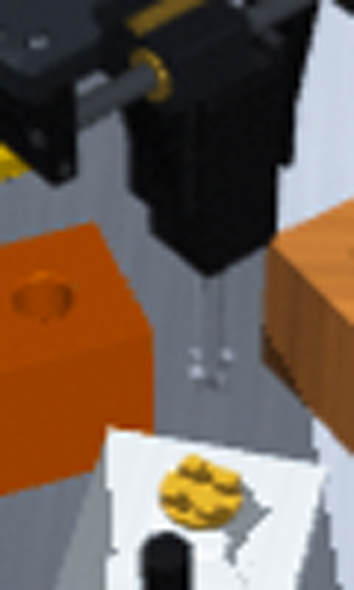

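The screw head sits down on the cover. The bit hangs about 1 px right of prediction, a slight tilt of about 2 mm in -x that the 24 mm hole tolerates. Returning to the stand.

Request:
step_arm --rows '[[[-11, -39, 0], [0, 0, -0.048]], [[-12, -40, 0], [0, 0, 0]], [[-12, -40, 0], [0, 0, 0]], [[-12, -40, 0], [0, 0, 0]], [[-10, -34, 0], [0, 0, 0]], [[0, 0, -40], [0, 0, 0]], [[0, 0, -40], [0, 0, 0]], [[0, 0, 0], [0, 0, 0]]]'

```text
clock: 42.52
tool_pos: [0.4753, -0.2464, 0.2004]
orientation: [3.14, 0.008, -0.839]
ft_force: [-0.2, 0.8, -0.0]
opening: 0.342
gripper_force: 55.0
```

Run:
```python
from h import *
s=manip.get_obs(); print(s["tool_pos"],s["orientation"])
fs=[grab("side") for _ in range(4)]; im=np.mean([f[0] for f in fs],0).astype(np.uint8);K,T=fs[0][1:]
print("bit",proj(K,T,s["tool_pos"]-[0,0,.0877]),"hole",proj(K,T,[.4758,-.2476,.072]))
big(im,330,140,400,210,8,"o1.png")
```

```text
[ 0.47531808 -0.24639836  0.20038732] [ 3.14036292  0.00835126 -0.83874728]
bit [360.18382892 170.98667469] hole [358.89025721 183.25322303]
```

View pics/o1.png

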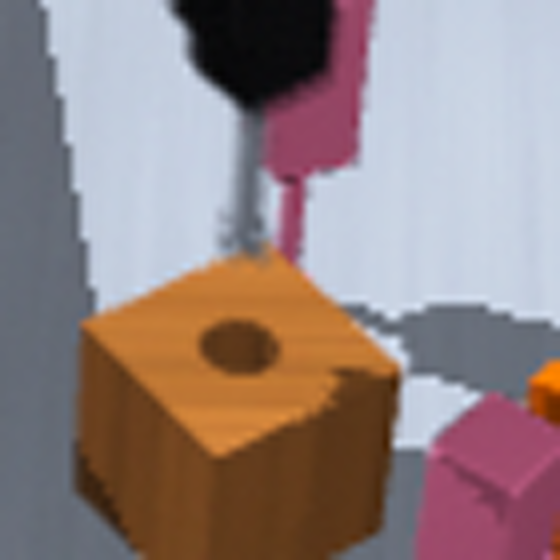

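The hole is at side pixel (359.9,183.5). The bit's vertical projection lands about 1 mm off, so I'll shift x and y by -1 each and lower.

Request:
step_arm --rows '[[[-1, -1, 0], [0, 0, 0]], [[0, 0, -20], [0, 0, 0]], [[0, 0, -22], [0, 0, 0]], [[0, 0, -8], [0, 0, 0]], [[0, 0, 0], [0, 0, 0]], [[0, 0, 0], [0, 0, 0]]]'

```text
clock: 43.48
tool_pos: [0.4772, -0.2494, 0.1542]
orientation: [-3.141, -0.002, -0.838]
ft_force: [0.1, 0.2, -1.3]
opening: 0.344
gripper_force: 55.0
```

Request:
step_arm --rows '[[[0, 0, -15], [0, 0, 0]], [[0, 0, -15], [0, 0, 0]], [[0, 0, -14], [0, 0, 0]], [[0, 0, -7], [0, 0, 0]], [[0, 0, 0], [0, 0, 0]], [[0, 0, 0], [0, 0, 0]]]'

```text
clock: 44.22
tool_pos: [0.4768, -0.2491, 0.1024]
orientation: [-3.141, -0.001, -0.838]
ft_force: [0.0, -1.1, -0.9]
opening: 0.342
gripper_force: 55.0
```

Request:
step_arm --rows '[[[0, 0, -3], [0, 0, 0]], [[0, 0, -2], [0, 0, 0]], [[0, 0, 0], [0, 0, 0]], [[0, 0, 0], [0, 0, 0]]]'

```text
clock: 44.72
tool_pos: [0.4766, -0.2489, 0.0973]
orientation: [-3.142, -0.0, -0.838]
ft_force: [0.2, -0.6, -0.8]
opening: 0.344
gripper_force: 55.0
```

Request:
step_arm --rows '[[[0, 0, 0], [0, 0, 0]], [[0, 0, 0], [0, 0, 0]], [[0, 0, 0], [0, 0, 0]], [[0, 0, 0], [0, 0, 0]]]' --claw 0.3

```text
clock: 45.22
tool_pos: [0.4766, -0.2489, 0.0973]
orientation: [-3.142, -0.0, -0.838]
ft_force: [-0.9, 0.1, 0.7]
opening: 0.671
gripper_force: 0.0
```

Request:
step_arm --rows '[[[0, 0, 30], [0, 0, 0]], [[0, 0, 45], [0, 0, 0]], [[0, 0, 45], [0, 0, 0]], [[-20, -30, 0], [0, 0, 0]], [[-40, -40, 0], [0, 0, 0]], [[0, -40, 0], [0, 0, 0]], [[0, 0, 0], [0, 0, 0]], [[0, 0, 0], [0, 0, 0]]]'

```text
clock: 46.22
tool_pos: [0.4162, -0.3582, 0.2169]
orientation: [-3.141, 0.002, -0.839]
ft_force: [0.9, 0.4, 0.3]
opening: 0.701
gripper_force: 0.0
```

```bash
python3 st.py
python3 - <<'E'
from h import *
a,_,_=grab("top");b,K,T=grab("side")
m=[x for x in blobs(b[130:200,335:385],(0,0,0),(180,255,60),60)]
for c in m:
    r=cv2.boundingRect(c);print("handle bbox",r[0]+335,r[1]+130,r[2],r[3])
P=np.array([proj(K,T,[.4748+.0212*np.cos(t),-.2475+.0212*np.sin(t),z]) for t in np.radians([-3,87,177,267]) for z in(.072,.142)])
print("expect",P.min(0),P.max(0))
cv2.imwrite("pics/p1.png",cv2.resize(b[90:330,170:490],(800,600)))
E
```

```text
tool_pos [ 0.4162 -0.3582  0.2169]
orientation [-3.1411e+00  1.6000e-03 -8.3850e-01]
ft_force [0.8712 0.4253 0.3307]
wrist_torque [-0.0147  0.0729  0.0178]
qpos [-9.1430e-01  4.3310e-01  1.6294e+00  4.0000e-04  1.0807e+00  1.4948e+00]
handle bbox 352 157 18 32
expect [350.60124042 155.19787679] [370.4581816  189.36093999]
```

```bash
python3 -c "
from rig import manip
print(manip.job_done())"
```

```text
the job is handed in; nothing more can be done
None
```

I dropped all five plugs through the neck, swung the cover shut, drove the screw home and stood the driver back in its stand. The job is handed in at about 46 s of the 210 s; the hand-in gave no verdict.

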